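Tighten the recessed nut of a mailbox bank's foot

ROBOT

A 6-joint arm with a two-finger parallel gripper is mounted at the origin on the work surface. World frame = base frame: x ahead of the robot, y to its left, z up, the work surface at z = 0. Lengths are in mm, angles in rad, forces in N, time in s.
With the tool pointing down it reaches from about 350 to 975 mm from the base axis. Payload 7.1 kg.
Tool frame: the origin (TCP) lies on the front face of the gripper's body, between the roots of the fingers; the fingertips stand 80 mm ahead of it and the grasp point (between the pads) lies 61 mm ahead of it (env.tips_ahead is the distance from the TCP to the fingertips, in mm); z points along the fingers, y is the line along which they close (so a half turn about z gives the same grasp; the last joint's range is limited). The gripper opens to 88 mm and grips with 3 to 60 N. Pads are 20 mm wide; open, the fingers measure 115 mm over their backs; the gripper's body (75 mm by 178 mm) begins 61 mm behind the grasp point.
Start: joints at [-0.019, 0.423, 1.63, -0, 1.089, -0.019], TCP at [624.984, 0.026, 302.675] pointing down, gripper open.
Joint ranges: [-3, 3], [-0.9, 2.11], [0.09, 2.58], [-1.31, 4.45], [0.11, 2.69], [-2.54, 2.54]. Speed limits (rad/s): [2.39, 2.39, 3.01, 3.14, 3.14, 3.14].

INTERFACE

Orientations are given as a unit quaternion [x, y, z, w].
In Python, from station import env, set_gripper, viewer, workorder gives the robot as it stands. Calls block until the motion is done:
- env.reach(position, orientation): joint-space move of the TCP to a pose.
- env.move_l(position, rot=None, rate=150, f_stop=None): straight line of the TCP; rot=None keeps the orientation; rate is the mean speed in mm/s. With f_stop (N) it stops when the force on the tool has changed by that much, and returns True; else False.
- env.move_joints(angles): joint-space move.
- set_gripper(opening): finger opening in mm; the grip force is fixed at half the most; returns when the fingers have stopped.
- env.hold(seconds).
- env.ik(position, orientation): joint angles nearest the present ones, or None.
- env.read_state(): the state.
- viewer.camera(name): name is "scene" or "side" or "wrist"; returns the picture (480x640x3 uint8, blue, green, red); there is no depth.
- viewer.camera_params(name): a dict with "fx", "fy", "cx", "cy" (pixels), "dist" ([k1, k2, p1, p2, k3] as OpenCV has them; the pictures are not rectified), "pose" (4x4, takes a point from camera to world coordinates); the wrist camera has in their place "tool_from_camera" (4x4, takes a point from camera to tool coordinates, whose origin is the TCP and whose axes are the flange's). Camera axes: x right, y up, looking along -z (the intrinsics and any distortion apply to the point x, -y, -z); pixel columns grow to the right and rows downward; lengths in mm; the calibration is good to about 2 mm. A picture is of the moment at which its call begins: read the wrist's pose just before it. camera_params takes no time and is no camera call.
A pose or a line that the arm cannot do raises env.IKError and nothing moves.
- workorder.sign_off(): hands the job in; it is judged then, once.
The state is a dict: "time_s": time; "qpos": joint angles; "dq": joint speeds; "tau": joint torques, N m; "tool_pos": TCP position; "orientation": TCP orientation; "force": force on the tool from outside, world axes, zero at the start; "wrist_torque": the same for the moment, N m; "width": finger opening in mm; "grip_force": force on a finger pad.
Only numpy, scipy, OpenCV 4.12 (cv2) and the standard library are available. Lean on these libraries where they do the work, as an engineer would, in place of code of your own. Each camera call takes 0.05 s, during which the arm holds its last target. There are 200 camera calls.

TASK

Take the long T-handled socket key out of its holder and lower it into the deep bore of the mailbox foot, feeling gently for the hidden hex nut without leaning on it, until the socket is fully down over the nut. Turn the nut clockwise until it is firmly tight against its stop, but do not wrench it on past that. Then let go, leaving the key standing fully down on the nut, and leave the other things where they are.

Things in the scene. Friction and masses are not known exactly. Their poses are not given: they have to be found in the camera images.
- key: Socket key: steel T-shaped tool, 177 mm tall, about 0.35 kg, upright in its holder. Origin: centre of the socket's open bottom end, z up the shaft. Socket: 42 mm across outside, hexagonal inside (31.5 mm across flats, 34 mm deep, two flats facing the key's +x and -x). Shaft 14 mm thick; guide collar 41 mm across, 72 to 94 mm up. The cross-bar handle runs along the key's x.
- key_grip (a point): Middle of the key's cross-bar handle, 165 mm above the key's origin; axes as the key's. The bar is black and flat-sided: 100 mm long along x, 16 mm wide along y, 24 mm high. Pinch it here from above across its 16 mm width.
- holder: Black block holder, fixed, 90 x 90 mm and 70 mm high on a 140 x 120 mm foot plate; origin at the centre of its underside. The key stands loosely in its 45 mm round hole, 60 mm deep, its bottom 10 mm above the work surface.
- foot: Fixed foot of a mailbox bank: dark stone block 190 x 130 mm, 120 mm high, edged with a rust-red sheet-metal pan; origin at the centre of its underside, z up. In its middle a vertical round bore 44 mm across goes down to 15 mm above the underside; at its bottom lie a 2 mm washer and a hex nut.
- bore_mouth (a point): Centre of the bore's mouth, 125 mm above the foot's underside, at the top of a flared steel bush that widens upwards from 44 to about 56 mm and guides the socket in; axes as the foot's. A socket not matching the hex rests 12 mm too high; turned to match, it drops. A push under 10 N does not drag the nut round. Once down, the socket has about 0.09 rad of play either way.
- nut_seat (a point): Point on the bore axis on top of the washer, 17 mm above the foot's underside: the key's origin is here when the socket is fully down. Fixed; axes as the foot's. The steel hex nut stands here: 30 mm across flats, hex part 12 mm high, a 6 mm centring cone on top. How the hex is turned is unknown at the start (NOT given by any pose) and must be felt for.
- nut (a joint): Turn of the nut in rad, growing clockwise seen from above (tightening). It starts between 0.0 and 0.4 and turns against a steady friction of about 0.15 N m up to its firm stop at 0.90; from there on it can only twist the pad under it.
- pad (a joint): Twist of the rubber pad under the nut in rad, clockwise positive: it yields like a spring of 4 N m per rad, so it shows the torque on the nut. About 0.03 while the nut runs; once the nut is at its stop it rises as the key is turned on: 0.08 (0.3 N m) is firmly tight, beyond 0.20 (0.8 N m) the pad is damaged. It springs back when the key is let go.
- parcel: Bystander: cardboard parcel 130 x 100 x 70 mm; origin at the centre of its underside.
- spare_foot: Bystander: spare levelling foot, rubber disc 52 mm across with an upright stud, 62 mm high; origin at the centre of its underside.
- mug: Bystander: white mug, 80 mm across, 95 mm high; origin at the centre of its underside.
Things that resemble listed ones, but are neither listed nor needed, are in the scene too. Of the things that look like the key, the smallest one is meant. There is more than one size of the foot; the one meant has the size given above.

How it is judged:
By the outcome, as a careful person would: the job done as asked, in the order asked, and still so for the second after the job is handed in, with the robot touching nothing.
It also fails if it takes over 72 s, if anything falls off the work surface, if the arm or the gripper's body presses on something with over 40 N, if the wrist force passes 120 N, or if a joint passes its speed limit or range.

## Working session

There is one attempt and no reset: what is moved stays moved. The work goes in short steps, each a Python script; the robot and the scene stay as the last script left them, time stands still between calls to the robot, and variables do not carry over. Pictures are saved under pics/ and viewed, at most 10 in all, crops included, and the job is handed in when it is done.

```bash
ls; mkdir -p pics; python3 - <<'E'
from station import env, viewer
import cv2, numpy as np
np.set_printoptions(suppress=True,precision=4)
for n in ("scene","side","wrist"):
    cv2.imwrite(f"pics/{n}0.png",viewer.camera(n)); print(n,viewer.camera_params(n))
s=env.read_state(); print(s)
E
```

```text
pics
scene {'fx': 452.626507781725, 'fy': 452.626507781725, 'cx': 325.28771079934404, 'cy': 238.13652545654867, 'dist': array([-0.1152,  0.    ,  0.    ,  0.    ,  0.    ]), 'pose': array([[ -0.8539,  -0.3366,   0.397 , 874.3566],
       [  0.5204,  -0.5455,   0.657 , 602.5143],
       [ -0.0046,   0.7676,   0.6409, 749.8956],
       [  0.    ,   0.    ,   0.    ,   1.    ]])}
side {'fx': 610.6569415826918, 'fy': 610.6569415826918, 'cx': 319.4950555297464, 'cy': 232.8254019181557, 'dist': array([-0.1417,  0.    ,  0.    ,  0.    ,  0.    ]), 'pose': array([[   0.7523,    0.4376,   -0.4925, -126.9469],
       [  -0.6588,    0.4991,   -0.5629, -740.2175],
       [  -0.0005,    0.7479,    0.6638,  995.9602],
       [   0.    ,    0.    ,    0.    ,    1.    ]])}
wrist {'fx': 362.4624738957953, 'fy': 362.4624738957953, 'cx': 317.4137411180424, 'cy': 242.51787823197128, 'dist': array([0.0101, 0.    , 0.    , 0.    , 0.    ]), 'tool_from_camera': array([[ -0.0004,   0.9582,   0.286 ,  79.7041],
       [  1.    ,   0.0005,  -0.0001,   0.4589],
       [ -0.0003,   0.286 ,  -0.9582, -82.0336],
       [  0.    ,   0.    ,   0.    ,   1.    ]])}
{'time_s': 0.15, 'qpos': array([-0.019 ,  0.4237,  1.6305, -0.    ,  1.0886, -0.019 ]), 'dq': array([-0.0012, -0.0036, -0.0025,  0.0012,  0.0002,  0.0009]), 'tau': array([  0.001 , -54.4981, -27.3919,   0.0645,   0.0204,  -0.    ]), 'tool_pos': array([624.6797,   0.0252, 302.0889]), 'orientation': array([ 0.7071,  0.7071, -0.0004, -0.0004]), 'force': array([-0.1569,  0.5321,  0.214 ]), 'wrist_torque': array([ 0.0179, -0.0093, -0.0806]), 'grip_force': 0.0, 'width': 87.90370649642362}
```

View pics/scene0.png

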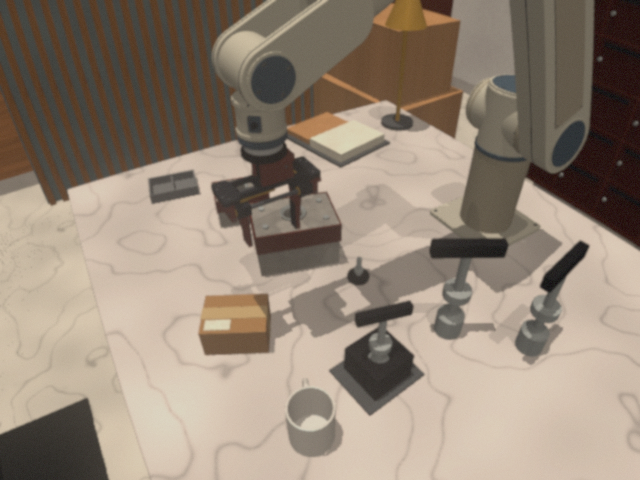

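View pics/side0.png

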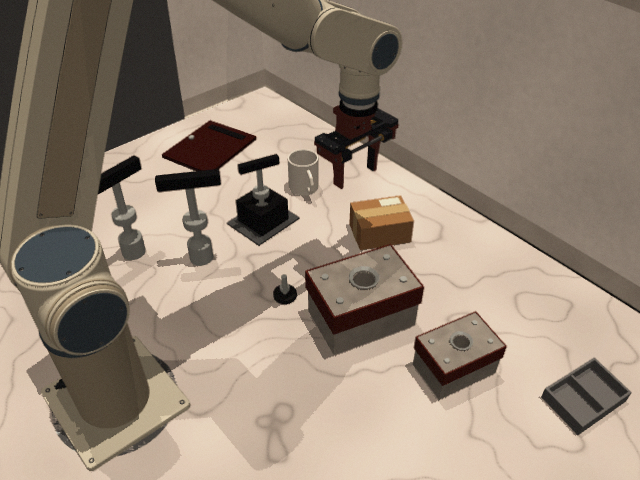

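Key candidates: scene (382,315), in the holder, and free-standing ones at (467,248) and (566,265). The one in the holder is meant, since it looks smallest. Foot candidates: side (364,280), large, and (460,342), small. I'll check both by size.

```bash
cat > h.py <<'E'
from station import env, set_gripper, viewer, workorder
import cv2, numpy as np
from scipy.spatial.transform import Rotation as R
np.set_printoptions(suppress=True,precision=2)
def ray(name,uv,T=None,p=None):
    p=p or viewer.camera_params(name)
    K=np.array([[p["fx"],0,p["cx"]],[0,p["fy"],p["cy"]],[0,0,1]])
    q=cv2.undistortPoints(np.array(uv,float).reshape(-1,1,2),K,p["dist"]).reshape(-1,2)
    d=np.c_[q[:,0],-q[:,1],-np.ones(len(q))]
    P=p["pose"] if T is None else T@p["tool_from_camera"]
    d=d@P[:3,:3].T
    return P[:3,3],d/np.linalg.norm(d,axis=1,keepdims=True)
def plane(name,uv,z,T=None):
    o,d=ray(name,uv,T); return o+d*((z-o[2])/d[:,2])[:,None]
def tri(rays):
    A=np.zeros((3,3));b=np.zeros(3)
    for o,d in rays:
        M=np.eye(3)-np.outer(d,d);A+=M;b+=M@o
    x=np.linalg.solve(A,b)
    return x,[np.linalg.norm(np.cross(x-o,d)) for o,d in rays]
def toolT():
    s=env.read_state();T=np.eye(4);T[:3,:3]=R.from_quat(s["orientation"]).as_matrix();T[:3,3]=s["tool_pos"];return T
def down(a):  # tool y (closing line) at world angle a, z down
    y=np.array([np.cos(a),np.sin(a),0]);z=np.array([0,0,-1.]);x=np.cross(y,z)
    return R.from_matrix(np.c_[x,y,z]).as_quat()
E
python3 - <<'E'
from h import *
print("large foot corners z120",plane("side",[(306,276),(396,247),(423,289),(322,322)],120))
print("small",plane("side",[(415,345),(474,314),(506,346),(452,384)],80))
print("large bore",plane("side",[(364,279)],125), "base", plane("side",[(333,348),(419,318)],0))
for a,b in (((240,170),(411,309)),((279,158),(357,315)),((259,165),(384,314))):
    s=ray("side",[a]);c=ray("scene",[b]); print(tri([(s[0],s[1][0]),(c[0],c[1][0])]))
s=cv2.imread("pics/side0.png");c=cv2.imread("pics/scene0.png")
f=lambda im,x,y,w,h,k:cv2.resize(im[y:y+h,x:x+w],None,fx=k,fy=k,interpolation=cv2.INTER_CUBIC)
a=f(s,80,140,220,140,1.8);b=f(c,320,230,220,140,1.8)
d=f(s,290,230,220,165,1.8)
out=np.zeros((560,795,3),np.uint8);out[:252,:396]=a;out[:252,398:794]=b;out[255:552,:396]=d
g=f(c,230,180,220,165,1.8);out[255:552,398:794]=g
cv2.imwrite("pics/crop1.png",out)
E
```

```text
large foot corners z120 [[ 416.78  -77.58  120.  ]
 [ 614.65 -137.73  120.  ]
 [ 566.37 -256.87  120.  ]
 [ 361.77 -188.5   120.  ]]
small [[ 478.11 -321.81   80.  ]
 [ 623.32 -348.36   80.  ]
 [ 605.61 -440.39   80.  ]
 [ 462.45 -426.2    80.  ]]
large bore [[ 494.71 -163.56  125.  ]] base [[ 400.   -179.39    0.  ]
 [ 591.22 -241.82    0.  ]]
(array([490.44, 244.76, 171.58]), [np.float64(0.27509140042934893), np.float64(0.2750914004294233)])
(array([580.18, 213.05, 180.35]), [np.float64(0.7560038839733215), np.float64(0.7560038839731607)])
(array([535.49, 230.2 , 172.2 ]), [np.float64(0.5322547758963116), np.float64(0.532254775896404)])
```

View pics/crop1.png

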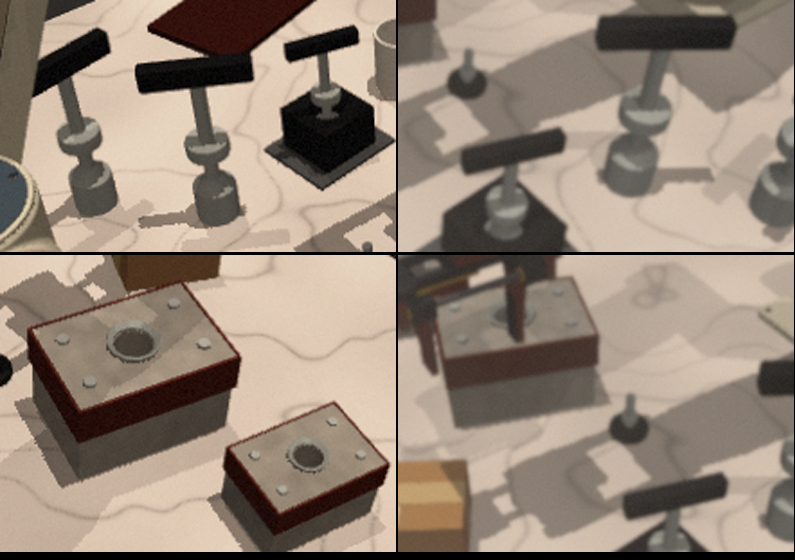

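The crop confirms it. The holder key is clearly the smallest: its bar triangulates to about 95 mm long with its middle at z≈172. The large foot's top is about 200 x 130 mm, so it matches the description; the small one is about 146 x 95. Next I'll take wrist views of the key and the bore.

```bash
python3 - <<'E'
from h import *
k=np.array([535,230.]);b=np.array([495,-163.5])
env.move_l([625,0,400])
n=0
def snap(pos,a):
    global n
    env.reach(list(pos),down(a));env.hold(0.3);T=toolT();im=viewer.camera("wrist")
    np.save(f"pics/T{n}.npy",T);cv2.imwrite(f"pics/w{n}.png",im);n+=1
    s=env.read_state();print(s["qpos"],s["time_s"],s["tool_pos"],s["force"],s["wrist_torque"])
snap([b[0]-30,b[1],400],0);snap([b[0]+50,b[1]-30,400],0)
a=1.23
for q in (a,a-np.pi): print(q,env.ik([*k,380],down(q)),env.ik([*b,250],down(q)))
snap([k[0],k[1],380],0);snap([k[0]+60,k[1]+30,380],0)
ims=[cv2.imread(f"pics/w{i}.png") for i in (0,1,2,3)]
o=np.vstack([np.hstack(ims[:2]),np.hstack(ims[2:])]);cv2.imwrite("pics/w4.png",cv2.resize(o,(800,600),interpolation=cv2.INTER_AREA))
E
```

```text
[-0.36  0.12  1.81  0.    1.21 -0.36] 2.2167 [ 465.5  -163.01  399.82] [ 0.19  0.78 -0.23] [-0.02 -0.05 -0.  ]
[-0.36  0.26  1.64  0.    1.25 -0.36] 3.0 [ 544.5  -193.27  400.4 ] [ 0.01  0.59 -0.65] [-0.01  0.03  0.02]
1.23 [ 0.39  0.28  1.65 -0.    1.21 -0.84] [-0.34  0.34  1.9  -0.    0.9  -1.57]
-1.9115926535897931 [ 0.39  0.28  1.65 -0.    1.21  2.3 ] [-0.34  0.34  1.9  -0.    0.9   1.57]
[ 0.38  0.28  1.65 -0.    1.21  0.39] 4.9167 [535.2  229.5  380.01] [-0.1   0.59  0.03] [-0.02 -0.03  0.02]
[ 0.39  0.39  1.5  -0.    1.25  0.39] 5.6417 [594.51 259.75 380.32] [0.11 0.72 0.08] [0.06 0.   0.02]
```

View pics/w4.png

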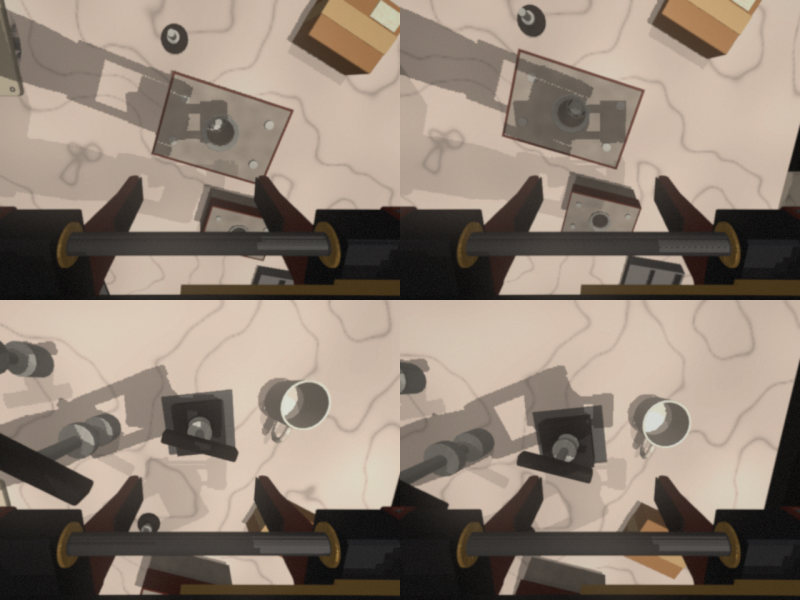

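```bash
python3 - <<'E'
import cv2,numpy as np
f=lambda n,x,y,w,h,k:cv2.resize(cv2.imread(f"pics/w{n}.png")[y:y+h,x:x+w],None,fx=k,fy=k,interpolation=cv2.INTER_CUBIC)
o=np.vstack([np.hstack([f(0,300,160,100,75,4),f(1,225,140,100,75,4)]),np.hstack([f(2,250,170,133,100,3),f(3,180,200,133,100,3),])[:, :798].copy() if 0 else np.hstack([cv2.resize(f(2,250,190,140,90,1),(400,257),interpolation=cv2.INTER_CUBIC),cv2.resize(f(3,180,220,140,90,1),(400,257),interpolation=cv2.INTER_CUBIC)])])
cv2.imwrite("pics/crop2.png",o)
E
```

```text
(no output)
```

View pics/crop2.png

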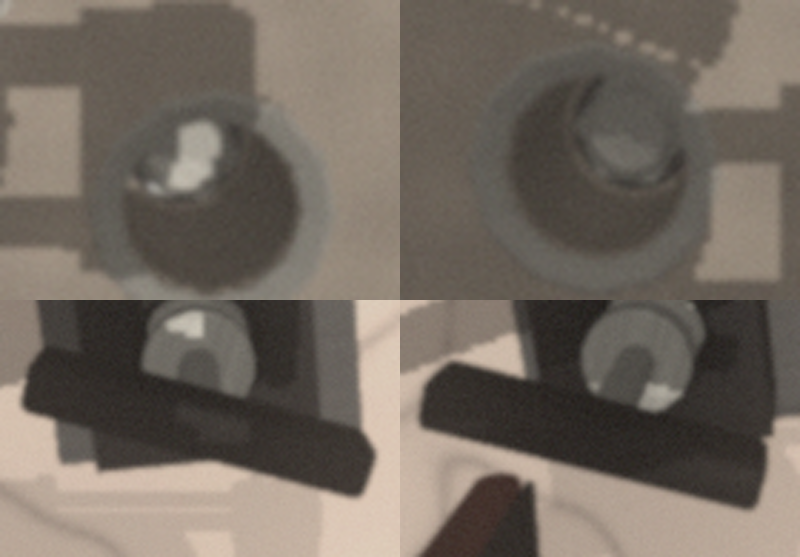

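```bash
python3 - <<'E'
from h import *
T=[np.load(f"pics/T{i}.npy") for i in range(4)]
def r(n,uv,t=None):
    o,d=ray(n,[uv],t);return o,d[0]
print("bore",tri([r("wrist",(352.75,211.2),T[0]),r("wrist",(272.75,181.5),T[1])]),tri([r("wrist",(352.75,211.2),T[0]),r("wrist",(272.75,181.5),T[1]),r("side",(364,279))]),plane("wrist",[(352.75,211.2)],125,T[0]),plane("wrist",[(272.75,181.5)],125,T[1]))
# corners of the foot's top from the wide picture, size check
for i,c in ((0,[(173,72),(292,110),(262,184),(153,154)]),(1,[(119,50),(244,90),(216,168),(102,136)])):
    p=plane("wrist",np.array(c)*1.6,120,T[i]);print("foot",p[:,:2].mean(0),np.linalg.norm(p-np.roll(p,1,0),axis=1))
w=[r("wrist",(320.2,234.5),T[2]),r("wrist",(249.3,267.1),T[3])]
print("key",tri(w),tri(w+[r("side",(259.5,164)),r("scene",(384,313.5))]),plane("wrist",[(320.2,234.5)],175,T[2]),plane("wrist",[(249.3,267.1)],175,T[3]))
for i,x0,y0,e in ((2,250,190,[(33,77),(367,162)]),(3,180,220,[(38,95),(358,174)])):
    p=plane("wrist",np.array(e)/2.857+[x0,y0],175,T[i]);d=p[1]-p[0];print(np.linalg.norm(d),np.arctan2(d[1],d[0]),p.mean(0))
E
```

```text
bore (array([ 501.36, -157.44,  124.53]), [np.float64(0.4579382415666637), np.float64(0.45793824156674623)]) (array([ 500.99, -158.5 ,  117.22]), [np.float64(1.2394672838196858), np.float64(0.7336507403456202), np.float64(0.6548474634595822)]) [[ 501.46 -156.91  125.  ]] [[ 501.25 -157.82  125.  ]]
foot [ 502.13 -158.51] [134.71 194.36 132.55 194.34]
foot [ 501.63 -158.67] [135.36 195.25 134.55 195.54]
key (array([537.7 , 231.02, 174.65]), [np.float64(0.8958882794572761), np.float64(0.8958882794572891)]) (array([537.25, 230.82, 174.34]), [np.float64(1.091782577272624), np.float64(0.8869217659773934), np.float64(0.44078354668785175), np.float64(0.64266256822032)]) [[538.08 230.27 175.  ]] [[537.44 232.01 175.  ]]
99.08100324580965 -0.2588878503556995 [538.5  232.38 175.  ]
96.38813902438524 -0.2616973838778623 [538.03 231.89 175.  ]
```

```bash
python3 - <<'E'
from h import *
for a,b in (((188,181),(469,248)),((120,172),(568,264))):
    s=ray("side",[a]);c=ray("scene",[b]); print(tri([(s[0],s[1][0]),(c[0],c[1][0])])[0])
q=down(1.31)
env.reach([537.5,231,340],q)
set_gripper(40)
print(env.move_l([537.5,231,236],rate=80,f_stop=8))
set_gripper(8)
s=env.read_state();print(s["width"],s["grip_force"],s["tool_pos"],s["force"],s["wrist_torque"],s["time_s"])
print(env.move_l([537.5,231,250],rate=30,f_stop=20));env.hold(.3)
s=env.read_state();print(s["width"],s["grip_force"],s["tool_pos"],s["force"],s["wrist_torque"],s["time_s"])
cv2.imwrite("pics/g1.png",np.hstack([cv2.resize(viewer.camera("side")[90:290,130:400],(400,296)),cv2.resize(viewer.camera("scene")[230:430,280:550],(400,296))]))
E
```

```text
[344.91 222.13 224.6 ]
[242.9  348.87 232.74]
False
15.954001241679245 29.987666308879852 [537.58 231.05 236.17] [0.4  0.03 0.76] [ 0.13 -0.07  0.02] 9.6667
False
16.311797558991586 29.98381108045578 [537.44 230.99 249.84] [-0.14  0.03 -3.31] [ 0.12 -0.06  0.  ] 10.5833
```

View pics/g1.png

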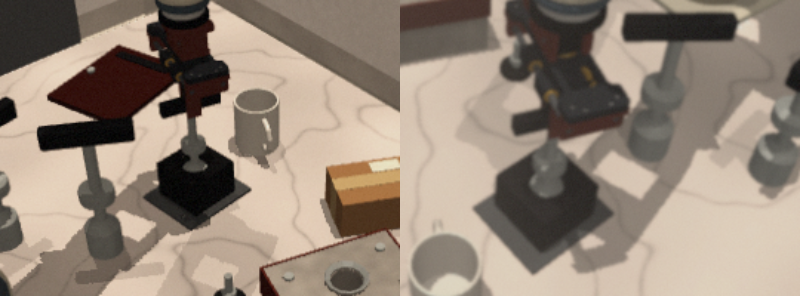

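The key is gripped (16 mm wide, weight 3.3 N) and free. Now I'll carry it to the bore and lower it gently.

```bash
python3 - <<'E'
from h import *
b=[501.4,-157.9];q=down(1.31)
env.move_l([537.5,231,390],rate=120)
env.reach([*b,390],q);env.hold(.3)
s=env.read_state();print(s["qpos"],s["tool_pos"],s["force"],s["wrist_torque"],s["time_s"])
env.move_l([*b,358],rate=60);env.hold(.3)
h=env.move_l([*b,262],rate=30,f_stop=5)
s=env.read_state();print(h,s["tool_pos"],s["force"],s["wrist_torque"],s["time_s"])
if not h:
    env.hold(.2);h=env.move_l([*b,244.5],rate=10,f_stop=4)
    s=env.read_state();print(h,s["tool_pos"],s["force"],s["wrist_torque"],s["time_s"])
E
```

```text
[-0.33  0.18  1.76  0.    1.2  -1.64] [ 501.66 -157.28  389.96] [ 0.37  0.25 -2.88] [ 0.09 -0.1   0.01] 13.75
True [ 501.24 -158.29  263.91] [ 0.54 -0.76 -2.23] [-0.36 -0.34 -0.06] 17.55
```

```bash
python3 - <<'E'
from h import *
b=[501.4,-157.9]
env.hold(.2)
def p(h=None):
    s=env.read_state();print(h,s["tool_pos"],s["force"],s["wrist_torque"],s["time_s"])
p()
for z in (260,257,252,247):
    h=env.move_l([*b,z],rate=12,f_stop=5);env.hold(.15);p(h)
    if h and env.read_state()["tool_pos"][2]<257.5:break
E
```

```text
None [ 501.12 -158.4   263.71] [ 1.34 -0.4  -2.46] [-0.22 -0.45  0.02] 17.75
False [ 501.32 -158.02  259.81] [ 1.05 -2.96 -6.05] [-0.86 -0.43 -0.02] 18.375
False [ 501.42 -157.99  256.99] [ 1.34 -4.45 -3.28] [-0.96 -0.33  0.01] 18.925
True [ 501.67 -158.28  254.73] [ 0.37 -0.07  5.05] [-0.03  0.03  0.06] 19.3917
```

The first contact was at TCP z 254.7. The key sits 12 mm high, on an unmatched hex as expected. I'll turn it clockwise in small steps, unloading before each turn and probing lightly after it.

```bash
python3 - <<'E'
from h import *
b=[501.4,-158.4]
a=1.31
def p(h=None):
    s=env.read_state();print(round(a,3),h,s["tool_pos"],s["force"],s["wrist_torque"],s["time_s"]);return s
env.move_l([*b,256.3],rate=10)
for i in range(13):
    a-=0.09
    env.move_l([*b,256.3],rot=down(a),rate=10);env.hold(.1)
    h=env.move_l([*b,252],rate=10,f_stop=4.5);s=p(h)
    if not h: break
    env.move_l([*b,256.3],rate=20)
if not h:
    h=env.move_l([*b,241.5],rate=10,f_stop=5);p(h);env.hold(.2);p()
E
```

```text
1.22 True [ 501.47 -158.58  254.79] [ 0.13 -0.6   4.97] [-0.11 -0.05  0.03] 20.3917
1.13 True [ 501.46 -158.62  254.75] [-0.32 -0.89  4.33] [-0.18  0.01 -0.02] 21.3
1.04 True [ 501.45 -158.65  254.68] [ 0.71 -0.78  4.12] [-0.17 -0.02  0.02] 22.2083
0.95 True [ 501.48 -158.66  254.51] [ 0.18 -0.    3.05] [-0.23 -0.07 -0.04] 23.125
0.86 True [ 501.48 -158.67  254.54] [-0.59 -0.15  2.89] [-0.32 -0.08  0.03] 24.05
0.77 True [ 501.53 -158.7   254.65] [-0.06 -0.99  4.31] [-0.22  0.04  0.02] 24.975
0.68 True [ 501.53 -158.73  254.75] [-0.51 -0.39  4.02] [-0.19  0.02 -0.02] 25.8917
0.59 True [ 501.53 -158.77  254.79] [-0.57 -0.52  4.81] [-0.27  0.06  0.02] 26.8
0.5 True [ 501.44 -158.73  254.79] [ 0.48 -0.53  5.1 ] [-0.19  0.01  0.02] 27.7083
0.41 True [ 501.35 -158.71  254.84] [-0.16 -0.34  4.68] [-0.23  0.01 -0.  ] 28.6083
0.32 True [ 501.49 -158.74  254.79] [-0.21 -1.4   4.75] [-0.28  0.05  0.07] 29.5167
0.23 True [ 501.5  -158.78  254.78] [-0.05 -0.72  4.74] [-0.29  0.04 -0.03] 30.425
0.14 True [ 501.37 -158.78  254.74] [ 0.38 -1.61  3.92] [-0.28  0.05  0.04] 31.3333
```

No drop over 1.17 rad, but there was a slight dip near a≈0.9 (254.5 against 254.8). The same hex position repeats near -0.14, so I'll probe there in finer steps with better lateral centring.

```bash
python3 - <<'E'
from h import *
b=[501.4,-158.9]
a=-0.01
def p(h=None):
    s=env.read_state();print(round(a,3),h,s["tool_pos"],s["force"],s["wrist_torque"],s["time_s"]);return s
for i in range(8):
    env.move_l([*b,255.6],rot=down(a),rate=10);env.hold(.05)
    h=env.move_l([*b,251.5],rate=10,f_stop=6.5);s=p(h)
    if not h: break
    env.move_l([*b,255.6],rate=20)
    a-=0.04
if not h:
    h=env.move_l([*b,241.5],rate=10,f_stop=6);p(h);env.hold(.2);p()
E
```

```text
-0.01 True [ 501.23 -158.89  254.55] [-1.19 -0.63  5.45] [-0.11  0.18  0.01] 32.2083
-0.05 True [ 501.51 -158.96  254.35] [0.52 0.27 4.89] [-0.09  0.12  0.01] 33.0333
-0.09 True [ 501.22 -158.96  253.85] [-0.18 -0.56 -4.29] [-0.49 -0.11 -0.02] 33.8667
-0.13 False [ 501.29 -158.95  251.26] [-0.12 -1.57 -4.83] [-0.57 -0.05  0.01] 34.9833
-0.13 True [ 501.45 -159.18  243.01] [-0.08 -0.58  5.43] [-0.32  0.15 -0.05] 35.7917
-0.13 None [ 501.46 -159.21  243.03] [ 0.57 -0.4   4.82] [-0.28  0.19  0.02] 35.9917
```

The socket is fully down: TCP z is 243.0 and I predicted 243.2. I'll ease off the push and turn clockwise while watching the torque.

```bash
cat > turn.py <<'E'
from h import *
b=[501.45,-159.1];Z=243.1
def tq(n=8):
    v=[]
    for _ in range(n):
        env.hold(.02);s=env.read_state();v.append(np.r_[s["wrist_torque"][2],s["force"],s["tool_pos"]])
    v=np.mean(v,0);return v[0],v[1:],s
def turn(a,fine,coarse,amin,goal,tlim):
    run=True
    while a>amin:
        a-=coarse if run else fine
        env.move_l([*b,Z],rot=down(a),rate=20)
        t,f,s=tq();print(round(a,3),round(t,3),f,round(s["time_s"],2))
        if t>0.21: run=False
        if t>goal or s["time_s"]>tlim: break
    return a
E
python3 - <<'E'
from turn import *
env.move_l([*b,Z],rate=10);print(tq()[:2])
turn(-0.13,0.02,0.05,-0.75,0.42,58)
E
```

```text
(np.float64(0.006967826790845544), array([  -0.17,   -1.18,    0.55,  501.56, -159.11,  243.12]))
-0.18 0.061 [   0.02   -2.04    0.53  501.48 -159.19  243.12] 36.77
-0.23 0.062 [  -0.74   -2.9     0.87  501.41 -159.19  243.12] 37.15
-0.28 0.136 [  -1.     -3.03    1.55  501.41 -159.11  243.12] 37.53
-0.33 0.165 [  -1.13   -3.02    2.1   501.43 -159.1   243.12] 37.92
-0.38 0.173 [  -1.52   -2.87    1.81  501.45 -159.09  243.12] 38.3
-0.43 0.176 [  -0.65   -2.99    2.19  501.45 -159.1   243.11] 38.68
-0.48 0.191 [  -1.48   -2.68    2.28  501.46 -159.09  243.11] 39.07
-0.53 0.163 [  -1.01   -2.82    2.61  501.46 -159.1   243.11] 39.45
-0.58 0.174 [  -1.09   -2.8     1.9   501.46 -159.1   243.11] 39.83
-0.63 0.183 [  -1.16   -2.9     2.63  501.47 -159.11  243.11] 40.22
-0.68 0.186 [  -0.94   -2.87    2.17  501.47 -159.1   243.11] 40.6
-0.73 0.179 [  -1.01   -2.71    2.37  501.47 -159.11  243.11] 40.98
-0.78 0.191 [  -0.86   -2.69    2.67  501.47 -159.11  243.11] 41.37
```

```bash
python3 - <<'E'
from turn import *
turn(-0.78,0.02,0.04,-1.4,0.46,58)
E
```

```text
-0.82 0.215 [  -0.9    -2.9     2.26  501.46 -159.11  243.12] 41.75
-0.84 0.2 [  -0.92   -2.95    2.6   501.47 -159.11  243.12] 42.13
-0.86 0.182 [  -0.79   -3.04    2.39  501.46 -159.11  243.11] 42.52
-0.88 0.194 [  -0.71   -2.7     2.56  501.46 -159.11  243.11] 42.9
-0.9 0.183 [  -0.95   -3.1     2.73  501.46 -159.11  243.11] 43.28
-0.92 0.182 [  -0.68   -3.01    2.57  501.47 -159.1   243.11] 43.67
-0.94 0.205 [  -0.79   -3.24    2.41  501.45 -159.1   243.11] 44.05
-0.96 0.205 [  -0.68   -2.95    2.36  501.46 -159.1   243.11] 44.43
-0.98 0.187 [  -0.65   -3.12    2.52  501.46 -159.11  243.11] 44.82
-1.0 0.247 [  -0.81   -3.07    2.5   501.46 -159.1   243.11] 45.2
-1.02 0.29 [  -0.78   -3.05    2.36  501.46 -159.09  243.1 ] 45.58
-1.04 0.333 [  -0.45   -3.2     2.98  501.46 -159.09  243.11] 45.97
-1.06 0.416 [  -0.8    -2.68    2.42  501.45 -159.09  243.1 ] 46.35
-1.08 0.448 [  -0.47   -2.42    3.09  501.45 -159.1   243.1 ] 46.73
-1.1 0.51 [  -0.71   -2.51    2.62  501.45 -159.1   243.1 ] 47.12
```

The torque has risen to 0.51 N m against 0.18 while running. That puts the pad at about 0.12, so the nut is firmly tight and well under 0.20. Now I'll let go and retreat.

```bash
python3 - <<'E'
from turn import *
set_gripper(45);env.hold(.3)
s=env.read_state();print(s["force"],s["wrist_torque"],s["width"])
print(env.move_l([*b,345],rate=80,f_stop=8));env.move_l([*b,400],rate=120)
T=toolT();np.save("pics/Te.npy",T);w=viewer.camera("wrist")
env.reach([420,60,420],down(0));env.hold(.2)
print(env.read_state()["time_s"])
f=lambda im,x,y,W,H:cv2.resize(im[y:y+H,x:x+W],(400,300),interpolation=cv2.INTER_CUBIC)
sd=viewer.camera("side");sc=viewer.camera("scene")
cv2.imwrite("pics/sideE.png",sd)
cv2.imwrite("pics/end.png",np.vstack([np.hstack([cv2.resize(sd,(400,300)),cv2.resize(sc,(400,300))]),np.hstack([cv2.resize(w,(400,300)),f(sd,290,180,160,120)])]))
E
```

```text
[ 1.02 -0.61 -0.67] [0.05 0.13 0.03] 44.702102273581254
False
51.275
```

View pics/end.png

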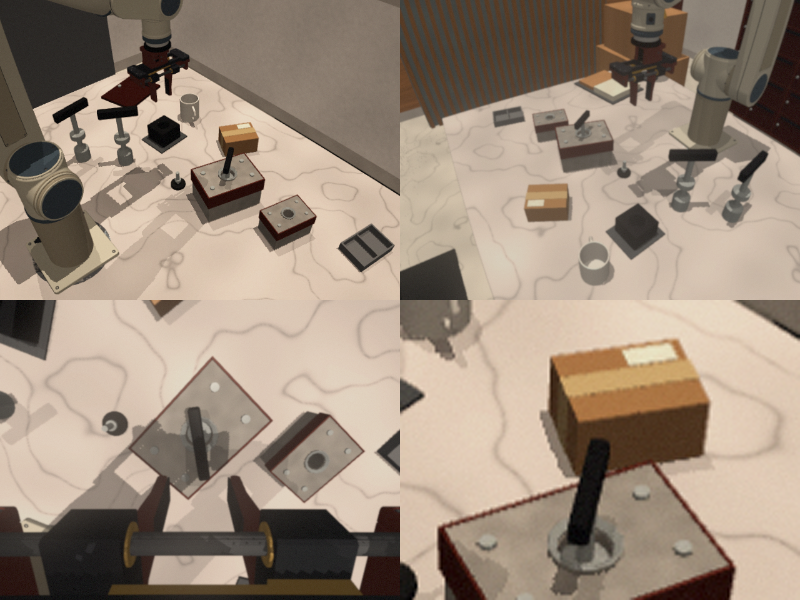

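The end picture shows the key standing upright in the large foot's bore, with its bar at about (590,490) in the side crop. The parcel, mug and spare foot haven't moved, and the gripper is clear.

```bash
python3 -c "
from station import workorder
print(workorder.sign_off())"
```

```text
the job is handed in; nothing more can be done
None
```

The job is handed in at about 51 s of the 72 s allowed: the key went fully down over the nut, I tightened the nut clockwise against its stop to about 0.5 N m (pad about 0.12 by torque), and the key is left standing in the bore with the other things where they were.

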